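Feed a wooden blank through the stamping machine

ROBOT

A 7-joint arm with a two-finger parallel gripper is mounted at the origin on the work surface. World frame = base frame: x ahead of the robot, y to its left, z up, the work surface at z = 0. Lengths are in m, angles in degrees, forces in N, time in s.
With the tool pointing down it reaches from about 0.425 to 0.875 m from the base axis. Payload 4.7 kg.
Tool frame: the origin (TCP) lies midway between the tips of the shut fingers; the grasp point (between the pads) lies 19 mm behind it; z points along the fingers, y is the direction in which the jaws open and shut (so a half turn about z gives the same grasp; the last joint's range is limited). The gripper opens to 87 mm and grips with 3 to 60 N. Pads are 19 mm wide; open, the fingers measure 117 mm over their backs; the gripper's body (75 mm by 190 mm) begins 51 mm behind the grasp point.
Start: joints at [68.016, 18.392, -4.016, 83.108, 1.295, 78.541, -3.26], TCP at [0.252, -0.599, 0.223] pointing down, gripper open.
Joint ranges: [-163.93, 163.93], [-17.29, 119.83], [-79.2, 71.16], [3.27, 140.29], [-89.18, 269.18], [5.43, 117.66], [-154.24, 154.24]. Speed limits (degrees/s): [147.25, 147.25, 180, 180, 180, 180, 180].

INTERFACE

Orientations are given as [roll, pitch, yaw] about the fixed x, y, z axes, in that order (R = Rz(yaw) Ry(pitch) Rx(roll)).
In Python, from cell import env gives the robot as it stands. The module is installed in compiled form; this text tells all that it offers.
- The arm moves only by the tool servo_tool, never from a script. Its argument "plan" is a list of rows, each a list of 3 entries, a list of its own where there are three numbers: the opening, from 0 (shut) to 1 (fully open), then the shift along the tool's x, y, z in cm, then the turn, a rotation vector about the tool's x, y, z in degrees. A call has 1 to 20 rows; each row shifts and turns the pose as measured when the row begins, along the tool's axes as they then stand; what a row does not reach is not made up. A row lasts 1/12 s, in which the tool goes at most 41.7 mm and 7.16 degrees, less where a joint would pass 70% of its speed; a pose out of reach is approached as far as the arm can. A call is refused whole if a number of a shift passes 4.17 or a number of a turn 7.16, either way. A call with a gripper value outside its range is refused whole. The fingers move at their own pace and stop on an object; "force" is the grip in N (left out, the last holds). Time passes only in rows, so rows that do not move let the fingers close. It gives the time, the measured TCP pose, the force and the opening at its end, in the units of the state.
- env.get_obs(): the state, without advancing time (a new reading comes with each control period).
- env.read_camera(name): name is "scene" or "top" or "wrist"; returns a dict with "image" (384x512x3 uint8, blue, green, red), "fx", "fy", "cx", "cy" (pixels), "k1" (the pictures are not rectified: a ray, as slopes to the right and down, at radius r is drawn at 1 + k1 r^2 times it, then the intrinsics apply), "rvec" (rotation vector, rad) and "tvec" (3), from world to camera coordinates, as OpenCV has them; the wrist camera has in their place "T_tool_cam" (4x4, takes a point from camera to tool coordinates, whose origin is the TCP and whose axes are the flange's). Camera axes: x right, y down, z forward; pixel columns grow to the right and rows downward; lengths in m; the calibration is good to about 2 mm. A picture is of the moment at which its call begins: read the wrist's pose just before it. There is no depth.
- env.sign_off(): hands the job in, once; it reports no verdict.
The state is a dict: "time_s": time; "qpos": joint angles; "joint_velocities": joint speeds; "effort": joint torques, N m; "tool_pos": TCP position; "tool_rot": TCP orientation; "force": force on the tool from outside, world axes, zero at the start; "wrist_torque": the same for the moment, N m; "grip_width": finger opening in m.
Only numpy, scipy, OpenCV 4.12 (cv2) and the standard library are available. Lean on these libraries where they do the work, as an engineer would, in place of code of your own. Each camera call takes 0.05 s, during which the arm holds its last target. There are 200 camera calls.

TASK

Open the yellow-lidded box in the row, and only that one, take out the round wooden blank, and lay it flat in the pocket of the blue stamping machine's feed slide and let go of it. Then push the slide's red plate fully home against its spring so that the blank drops into the catch tray at the far end, and let the slide spring all the way back out. Leave the other lids shut and the mug, pots, glue, brush and egg where they stand.

Things in the scene. Friction and masses are not known exactly. Their poses are not given: they have to be found in the camera images.
- yellow_handle (a point): Grip point on the yellow lid's handle: an upright black tab 12 mm thick (x), 18 mm wide (y) and 34 mm tall, on the lid's top, 16 mm from its front edge. The point lies on the tab's centre line, 22 mm above the lid's top face and 12 mm below the tab's top. The axes turn with the lid; closed, x points away from the front edge to the hinge, y along the row of boxes, z up. The next handles in the row are 72 mm away, along y.
- yellow_hinge (a point): Point on the yellow lid's hinge line, in the middle of the box's rear rim, at the height of the lid's underside (38.5 mm above the table). The hinge line runs along y of this frame. With the lid closed the handle grip point lies 124 mm in front of it (-x) and 27 mm above. The axes turn with the lid.
- yellow_lid (a joint): Angle of the yellow lid, rad: 0 closed, grows as its front edge swings up and back, stop at 2.2. The stiff hinge keeps the lid at whatever angle it is left; about 1 N at the handle lifts it. The lid is 140 mm (x) by 68 mm (y), 5 mm thick.
- blank_center (a point): Centre of the round wooden blank: an upright-axis disc 36 mm in diameter and 22 mm tall, about 18 g. It starts lying flat on the floor of the yellow-lidded box. Inside, the box is 134 mm long in x and 64 mm in y, its floor 9 mm above the table, its rim 38 mm above the table; so there is finger room only along the long (x) direction, which is the direction from the row's front to the hinges.
- pocket (a point): Centre of the pocket in the stamping machine's feed slide, at the level of the steel deck that forms the pocket's floor (60 mm above the table). x points along the slide's inward stroke, y across, z up. The pocket is an opening 44 mm (x) by 42 mm (y) in an aluminium slide plate whose top is 8 mm above the deck; guide rails beside the plate are as high. The machine's bridge begins 57 mm further along x and stands 135 mm above the table. It moves with the slide.
- push_face (a point): Centre of the outer face of the slide's upright red push plate, which is 50 mm wide (y), 10 mm thick and reaches from the deck to 45 mm above it; this point is 28 mm above the deck and 60 mm behind the pocket's centre. Push here along +x of this frame.
- slide (a joint): Travel of the feed slide, m: 0 out (rest), 0.085 fully home against its stop. A spring returns it: about 3 N at the start and 9 N fully home. Over the last part of the stroke the pocket runs off the deck's edge, beyond the bridge, and the blank falls into the catch tray.
- tray_floor (a point): Centre of the floor (5 mm above the table) of the open catch tray at the far end of the blue stamping machine, inside about 125 mm (x) by 118 mm (y), walls 32 mm high. x and y as for the pocket.
- red_lid (a joint): Angle of the red lid in the same row, rad, 0 closed. It stays shut.
- blue_lid (a joint): Angle of the blue lid in the same row, rad, 0 closed. It stays shut.
- green_lid (a joint): Angle of the green lid in the same row, rad, 0 closed. It stays shut.
- mug: dark amber glass mug, 84 mm wide and 95 mm tall; loose bystander; origin at the centre of its underside.
- paint_pot: white paint pot with yellow cap, 44 mm wide and 55 mm tall; loose bystander; origin at the centre of its underside.
- paint_pot2: white paint pot with green cap, 44 mm wide and 55 mm tall; loose bystander; origin at the centre of its underside.
- brush: paint brush with blue handle, 190 mm long, lying down; loose bystander; origin at the centre of its underside (half-way along is near the origin).
- glue: white glue bottle with orange cap, 48 mm wide and 120 mm tall; loose bystander; origin at the centre of its underside.
- egg: wooden egg standing on its flat blunt end, 45 mm wide and 58 mm tall; loose bystander; origin at the centre of its underside.
- blank: The same wooden blank as a body; origin at the centre of its underside, z along the disc's axis.

How it is judged (in metres and radians):
On the way, in this order (a step that is already met when the one before it is completed fails the run):
1. the yellow lid is opened (more than 0.8 rad) (value of joint yellow_lid above 0.8 rad), for 0.1 s.
2. the blank lies flat in the slide's pocket, released, with the slide out (horizontal distance between blank_center and pocket below 0.008 m and z of blank_center in the frame of pocket between 0.006 and 0.0145 m and value of joint slide below 0.005 m and contact force between blank and the fingers below 0.1 N), for 0.2 s.
3. the slide is pushed fully home (within 4 mm of its stop) (value of joint slide above 0.081 m), for 0.1 s.
At the end, for the whole second after the job is handed in: The blank is at rest inside the catch tray (its centre within the tray's walls and less than 35 mm above its floor), the slide is back out (within 5 mm of rest), and the red, blue and green lids are shut (under 0.1 rad) (x of blank_center in the frame of tray_floor between -0.064 and 0.064 m and y of blank_center in the frame of tray_floor between -0.06 and 0.06 m and z of blank_center in the frame of tray_floor below 0.035 m and linear speed of blank below 0.03 m/s and value of joint slide below 0.005 m and value of joint each of red_lid, blue_lid, green_lid below 0.1 rad); the robot touches nothing.
It fails at once if another lid is opened (more than 0.25 rad) (value of joint any of red_lid, blue_lid, green_lid above 0.25 rad).
It fails at once if a bystander is moved by more than 30 mm (distance of any of mug, paint_pot, paint_pot2, brush, glue, egg from where it was at the start of the episode above 0.03 m).
It also fails if it takes over 72 s, if anything falls off the work surface, if the arm or the gripper's body presses on something with over 40 N, if the wrist force passes 120 N, or if a joint passes its speed limit or range.

## Working session

There is one attempt and no reset: what is moved stays moved. The work goes in short steps, Python scripts to look and compute and a tool call to move; the robot and the scene stay as the last step left them, time stands still between calls to the robot, and variables do not carry over. Pictures are saved under pics/ and viewed, about 8 in all and at most 12, crops included, and the job is handed in when it is done.

Besides the shell and the picture viewer there is one more tool, called after "Call:" as a command line: name --argument value ..., lists and objects as JSON in quotes. servo_tool: Moves the arm, as the interface text tells. Its arguments: {"type":"object","properties":{"plan":{"type":"array"},"force":{"type":"number"}},"required":["plan"]}

```bash
mkdir -p pics
cat > h.py <<'E'
import numpy as np, cv2
from cell import env
from scipy.spatial.transform import Rotation as R
def rays(c,px,obs=None):
    p=(np.array(px,float).reshape(-1,2)-[c['cx'],c['cy']])/[c['fx'],c['fy']]
    u=p.copy()
    for _ in range(20): u=p/(1+c['k1']*(u**2).sum(1,keepdims=True))
    d=np.c_[u,np.ones(len(u))]
    if 'T_tool_cam' in c:
        T=np.array(c['T_tool_cam']); Rt=R.from_euler('xyz',obs['tool_rot'],degrees=True).as_matrix()
        return np.array(obs['tool_pos'])+Rt@T[:3,3],(Rt@T[:3,:3]@d.T).T
    Rc=cv2.Rodrigues(np.array(c['rvec'],float))[0]
    return -Rc.T@np.array(c['tvec'],float).ravel(),(Rc.T@d.T).T
def onz(c,px,z,obs=None):
    o,d=rays(c,px,obs); z=np.broadcast_to(z,len(d))
    return o+d*((z-o[2])/d[:,2])[:,None]
def proj(c,P):
    Rc=cv2.Rodrigues(np.array(c['rvec'],float))[0]
    q=(Rc@np.array(P,float).reshape(-1,3).T).T+np.array(c['tvec'],float).ravel()
    u=q[:,:2]/q[:,2:]; u=u*(1+c['k1']*(u**2).sum(1,keepdims=True))
    return u*[c['fx'],c['fy']]+[c['cx'],c['cy']]
E
python3 - <<'E'
from h import *
o=env.get_obs(); print(o)
for n in('scene','top','wrist'):
    c=env.read_camera(n); cv2.imwrite(f'pics/{n}0.png',c['image']); np.save(f'{n}0.npy',c,allow_pickle=True)
    print(n,{k:v for k,v in c.items() if k!='image'})
    cv2.imwrite(f'pics/{n}0b.png',cv2.resize(c['image'],(800,600)))
E
```

```text
{'time_s': 0.0, 'qpos': array([68.01573726, 18.44041844, -4.01793909, 83.17492839,  1.29748094,
       78.53926126, -3.26006232]), 'joint_velocities': array([-0.01118902,  0.08099524,  0.08009919, -0.06605785, -0.05070469,
        0.01090489, -0.0858095 ]), 'effort': array([ 8.43800026e-04, -4.91284418e+01, -4.03367048e-01, -3.12529171e+01,
       -6.37397985e-02,  4.38465143e-02,  1.52259645e-04]), 'tool_pos': array([ 0.25155475, -0.59875829,  0.22144621]), 'tool_rot': array([-1.79890782e+02,  7.32391626e-03,  2.27967377e+01]), 'force': array([0.14282009, 0.10385913, 0.6117044 ]), 'wrist_torque': array([0.00820784, 0.03588783, 0.02856767]), 'grip_width': 0.08703576409334628}
scene {'fx': 458.409549958755, 'fy': 458.409549958755, 'cx': 259.98684894933325, 'cy': 194.71784664687053, 'k1': -0.057071901832197035, 'rvec': array([ 2.37018611,  0.95730548, -0.30525719]), 'tvec': array([-0.44106069, -0.31095154,  1.76145389])}
top {'fx': 403.5705096642649, 'fy': 403.5705096642649, 'cx': 253.89405959849876, 'cy': 196.8824721536281, 'k1': 0.015934797905999904, 'rvec': array([ 2.10394567, -2.15972978,  0.17576656]), 'tvec': array([0.0349526 , 0.6207526 , 1.40415113])}
wrist {'fx': 290.5393981161845, 'fy': 290.5393981161845, 'cx': 256.8183775600482, 'cy': 195.54538496233278, 'k1': -0.024588285069860723, 'T_tool_cam': array([[ 9.23689448e-04, -9.67344284e-01, -2.53464364e-01,
         6.97579948e-02],
       [ 9.99999440e-01,  1.02444367e-03, -2.65523703e-04,
         3.30542266e-04],
       [ 5.16512800e-04, -2.53463977e-01,  9.67344688e-01,
        -1.61492748e-01],
       [ 0.00000000e+00,  0.00000000e+00,  0.00000000e+00,
         1.00000000e+00]])}
```

View pics/top0b.png

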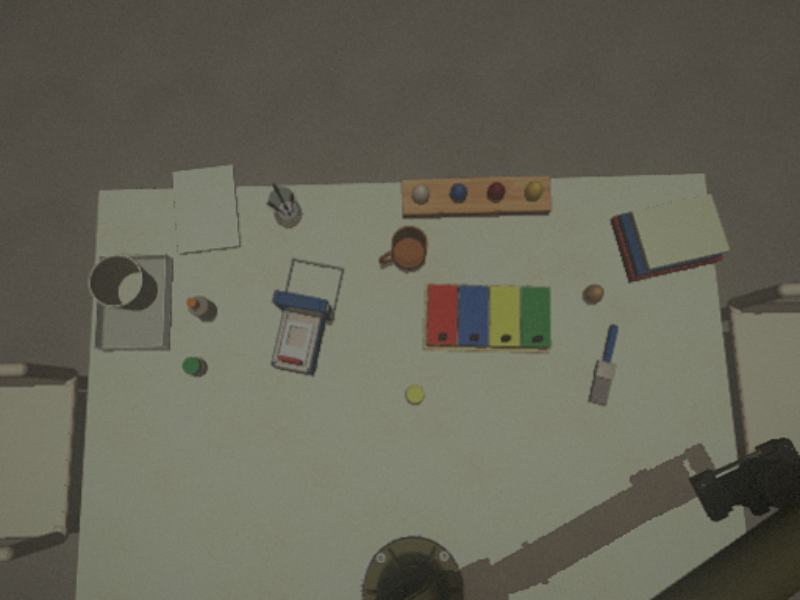

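View pics/scene0b.png

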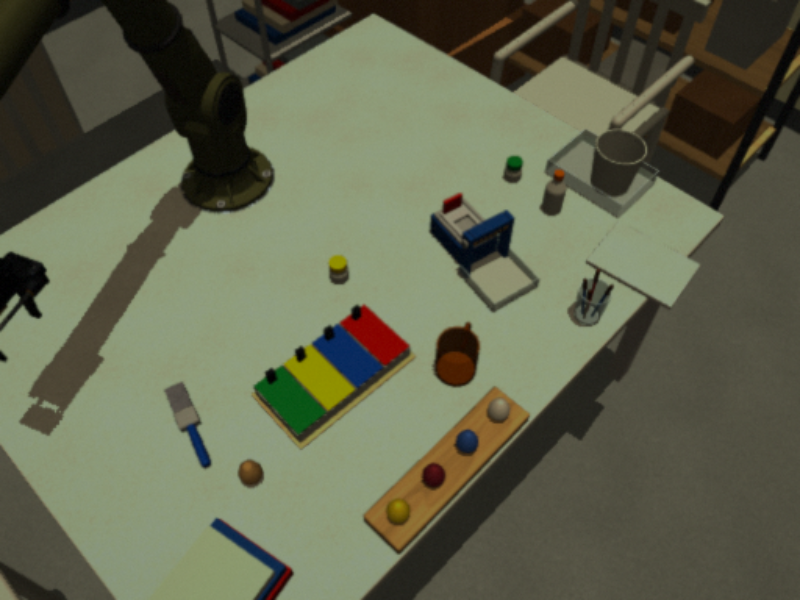

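Run:
```python
from h import *
c=np.load('top0.npy',allow_pickle=True).item(); im=c['image']; hsv=cv2.cvtColor(im,cv2.COLOR_BGR2HSV)
def seg(name,lo,hi,z,box):
    m=cv2.inRange(hsv,np.array(lo),np.array(hi)); k=np.zeros_like(m); x0,y0,x1,y1=box; k[y0:y1,x0:x1]=255; m&=k
    cs,_=cv2.findContours(m,0,2); b=max(cs,key=cv2.contourArea)
    r=cv2.minAreaRect(b); P=onz(c,cv2.boxPoints(r),z); e=[P[1]-P[0],P[2]-P[1]]
    print(name,cv2.contourArea(b),np.round(r[0]),'centre',P.mean(0).round(4),[(np.linalg.norm(v).round(4),np.degrees(np.arctan2(v[1],v[0])).round(1)) for v in e])
    return m
seg('yellow',(22,100,80),(35,255,255),.0435,(300,175,350,230))
seg('red',(0,120,60),(8,255,255),.0435,(265,175,310,230))
seg('green',(45,100,40),(85,255,255),.0435,(325,175,360,230))
seg('blue',(100,100,40),(125,255,255),.0435,(285,175,320,230))
seg('plate',(0,120,60),(8,255,255),.105,(165,210,215,245))
seg('bridge',(100,80,40),(125,255,255),.135,(165,180,215,202))
seg('handle',(0,0,0),(180,255,45),.0775,(315,205,333,222))
cr=cv2.resize(im[155:250,160:370],(800,362),interpolation=3)
cr2=cv2.resize(np.load('scene0.npy',allow_pickle=True).item()['image'][110:210,260:360],(600,600),interpolation=3)
cv2.imwrite('pics/crop1.png',cr);cv2.imwrite('pics/crop2.png',cr2)
```

```text
yellow 665.5 [322. 202.] centre [ 0.5981 -0.229   0.0435] [(np.float64(0.0692), np.float64(-91.6)), (np.float64(0.1392), np.float64(176.7))]
red 637.0 [283. 201.] centre [ 0.6056 -0.0863  0.0435] [(np.float64(0.0657), np.float64(-91.5)), (np.float64(0.1394), np.float64(177.6))]
green 6.5 [347. 206.] centre [ 0.5807 -0.3164  0.0435] [(np.float64(0.0289), np.float64(-91.5)), (np.float64(0.0365), np.float64(176.2))]
blue 495.0 [302. 202.] centre [ 0.6018 -0.1568  0.0435] [(np.float64(0.1357), np.float64(-2.4)), (np.float64(0.062), np.float64(-91.5))]
plate 16.0 [184. 230.] centre [0.5044 0.2598 0.105 ] [(np.float64(0.0074), np.float64(-11.0)), (np.float64(0.046), np.float64(-102.8))]
bridge 153.0 [193. 193.] centre [0.6275 0.2259 0.135 ] [(np.float64(0.025), np.float64(-10.9)), (np.float64(0.1004), np.float64(-103.0))]
handle 0.0 [324. 217.] centre [ 0.539  -0.2255  0.0775] [(np.float64(0.0), np.float64(0.0)), (np.float64(0.007), np.float64(88.5))]
```

View pics/crop1.png

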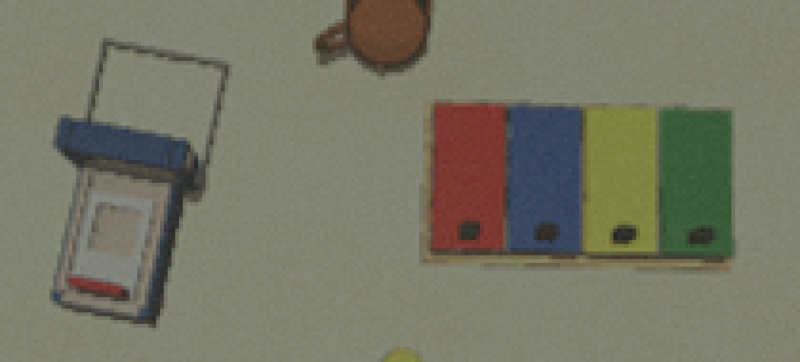

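The yellow lid centre is at about (0.598, -0.229), with the row yawed about -3°. The machine's slide axis is at about -12°, with the red plate near (0.504, 0.260). I'll go above the yellow handle first.

Call:
servo_tool --plan '[[0.5,[3.45,-1.92,0],[0,0,0]],[0.5,[3.45,-1.92,0],[0,0,0]],[0.5,[3.45,-1.92,0],[0,0,0]],[0.5,[3.45,-1.92,0],[0,0,0]],[0.5,[3.45,-1.92,0],[0,0,0]],[0.5,[3.45,-1.92,0],[0,0,0]],[0.5,[3.45,-1.92,0],[0,0,0]],[0.5,[3.45,-1.92,0],[0,0,0]],[0.5,[3.45,-1.92,0],[0,0,0]],[0.5,[3.45,-1.92,0],[0,0,0]],[0.5,[3.45,-1.92,0],[0,0,0]],[0.5,[3.45,-1.92,0],[0,0,0]],[0.5,[0,0,0],[0,0,6.5]],[0.5,[0,0,0],[0,0,6.5]],[0.5,[0,0,0],[0,0,6.5]],[0.5,[0,0,0],[0,0,6.5]],[0.5,[0,0,0],[0,0,0]]]' --force 20

```text
time_s: 1.57
tool_pos: [0.5539, -0.2056, 0.2126]
tool_rot: [-179.6, 0.6, -4.5]
force: [0.3, 0.5, 0.6]
grip_width: 0.0439
```

```bash
cat >> h.py <<'E'
def look(tag):
    o=env.get_obs(); c=env.read_camera('wrist'); np.save(tag+'.npy',[c,o],allow_pickle=True)
    cv2.imwrite(f'pics/{tag}.png',cv2.resize(c['image'],(800,600))); 
    print(*(k+str(np.round(o[k],4)) for k in('time_s','tool_pos','tool_rot','qpos','force','grip_width'))); return c,o
E
python3 -c "
from h import *
look('w1')"
```

```text
time_s1.5667 tool_pos[ 0.5539 -0.2056  0.2126] tool_rot[-179.5922    0.5842   -4.4888] qpos[ 34.4706  13.0606 -19.3045  91.5749   4.1062  76.7621 -79.8501] force[0.3318 0.478  0.5992] grip_width0.0439
```

View pics/w1.png

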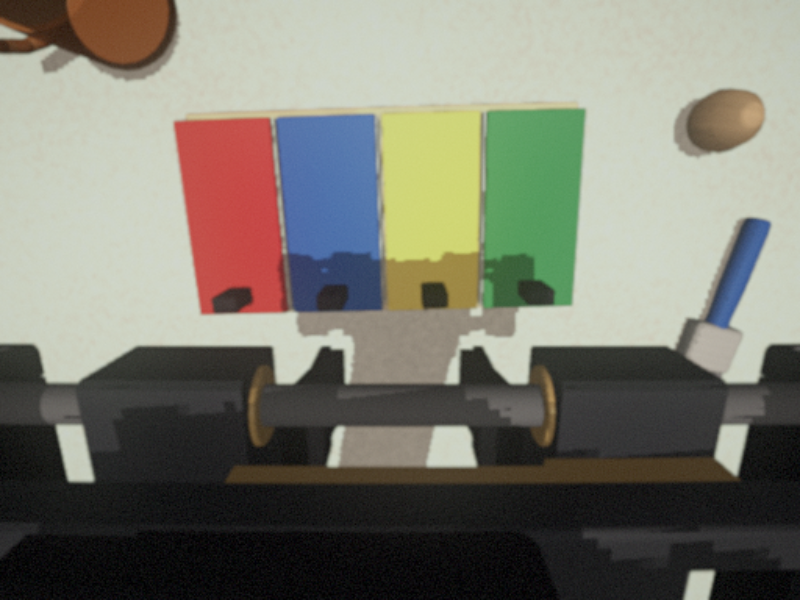

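The wrist view shows the yellow lid with corners near (380,113), (482,112), (478,308) and (382,309). Its black tab is at about (434,295).

Run:
```python
from h import *
c,o=np.load('w1.npy',allow_pickle=True)
s=512/800
P=onz(c,np.array([[380,112],[482,111],[478,308],[383,309],[434,306],[434,284]])*s,[.0435]*4+[.0435,.0775],o)
print(P.round(4)); ctr=P[:4].mean(0); ax=(P[0]+P[1]-P[2]-P[3])[:2]; ax/=np.linalg.norm(ax); print(ctr,np.degrees(np.arctan2(ax[1],ax[0])))
h=ctr[:2]-.054*ax; print('handle',h)
t=np.r_[h,.15]; Rt=R.from_euler('xyz',o['tool_rot'],degrees=True).as_matrix(); print('shift cm',Rt.T@(t-o['tool_pos'])*100)
```

```text
[[ 0.6721 -0.199   0.0435]
 [ 0.6674 -0.2679  0.0435]
 [ 0.5292 -0.2604  0.0435]
 [ 0.5338 -0.1889  0.0435]
 [ 0.5332 -0.2274  0.0435]
 [ 0.5579 -0.2267  0.0775]]
[ 0.60060526 -0.22903036  0.0435    ] -3.647813967179934
handle [ 0.54671466 -0.2255947 ]
shift cm [-0.49856049  2.09522728  6.25244324]
```

Call:
servo_tool --plan '[[0.5,[-0.3,1.1,3.0],[0,0,-0.8]],[0.5,[-0.3,1.1,3.0],[0,0,0]],[0.5,[0,0,3.0],[0,0,0]],[0.5,[0,0,2.0],[0,0,0]],[0.5,[0,0,0],[0,0,0]]]'

```text
time_s: 2.03
tool_pos: [0.5466, -0.2289, 0.101]
tool_rot: [-179.7, 0.2, -2.4]
force: [-1.8, -0.6, -0.8]
grip_width: 0.0437
```

Call:
servo_tool --plan '[[0.5,[0,-0.3,2.0],[0,0,0.5]],[0.5,[0,0,2.0],[0,0,0]],[0.5,[0,0,0.9],[0,0,0]],[0.5,[0,0,0],[0,0,0]],[0,[0,0,0],[0,0,0]],[0,[0,0,0],[0,0,0]],[0,[0,0,0],[0,0,0]],[0,[0,0,0],[0,0,0]]]' --force 15

```text
time_s: 2.7
tool_pos: [0.5499, -0.2285, 0.0578]
tool_rot: [-179.9, -0.2, -2.4]
force: [-0.2, 0.1, -0.4]
grip_width: 0.0247
```

Call:
servo_tool --plan '[[0.35,[-0.2,-0.1,0.5],[0,0,0]],[0.2,[0,0,0],[0,0,0]],[0,[0,0,0],[0,0,0]],[0,[0,0,0],[0,0,0]],[0,[0,0,0],[0,0,0]],[0,[0,0,0],[0,0,0]]]'

```text
time_s: 3.2
tool_pos: [0.5493, -0.2269, 0.0548]
tool_rot: [-179.9, -0.4, -2.3]
force: [0.3, 0.8, -0.8]
grip_width: 0.0178
```

Call:
servo_tool --plan '[[0,[0.6,0,-1.87],[0,0,0]],[0,[0.9,0,-1.75],[0,0,0]],[0,[1.15,0,-1.6],[0,0,0]],[0,[1.4,0,-1.4],[0,0,0]],[0,[0,0,0],[0,0,0]]]' --force 12

```text
time_s: 3.62
tool_pos: [0.586, -0.2288, 0.1195]
tool_rot: [-179.8, 0.2, -2.4]
force: [2.0, 0.2, -1.0]
grip_width: 0.0179
```

Call:
servo_tool --plan '[[0,[1.55,0,-1.2],[0,0,0]],[0,[1.7,0,-0.95],[0,0,0]],[0,[1.85,0,-0.7],[0,0,0]],[0,[1.9,0,-0.4],[0,0,0]],[0,[1.97,0,-0.1],[0,0,0]],[0,[0,0,0],[0,0,0]]]'

```text
time_s: 4.12
tool_pos: [0.6701, -0.2332, 0.1511]
tool_rot: [-179.8, 1.1, -2.6]
force: [-0.7, -0.3, -1.3]
grip_width: 0.018
```

Call:
servo_tool --plan '[[0,[1.97,0,0.15],[0,0,0]],[0,[1.9,0,0.45],[0,0,0]],[0,[1.85,0,0.7],[0,0,0]],[0,[1.75,0,1.0],[0,0,0]],[0,[1.6,0,1.2],[0,0,0]],[0,[0,0,0],[0,0,0]]]'

```text
time_s: 4.62
tool_pos: [0.7612, -0.238, 0.1138]
tool_rot: [-179.8, 1.0, -2.6]
force: [3.0, -1.5, 1.2]
grip_width: 0.0178
```

Call:
servo_tool --plan '[[0.4,[0,0,0],[0,0,0]],[0.4,[0,0,0],[0,0,0]],[0.4,[0,0,0],[0,0,0]],[0.4,[1.5,0,-2.0],[0,0,0]],[0.4,[1.0,0,-3.5],[0,0,0]],[0.4,[0,0,-4.0],[0,0,0]],[0.4,[0,0,-4.0],[0,0,0]],[0.4,[-3,0,-2.0],[0,0,0]],[0.5,[-4.1,0,0],[0,0,0]],[0.5,[-4.1,0,0],[0,0,0]],[0.5,[-4.1,0,0],[0,0,0]],[0.5,[-4.1,0,0],[0,0,0]],[0.5,[-4.1,0,0],[0,0,0]],[0.5,[-3,0,0],[0,0,0]],[0.5,[0,0,0],[0,0,0]]]'

```text
time_s: 5.87
tool_pos: [0.5051, -0.2277, 0.2676]
tool_rot: [-179.6, 2.6, -2.8]
force: [0.3, -0.1, 0.4]
grip_width: 0.0433
```

```bash
python3 -c "
from h import *
look('w2')"
```

```text
time_s5.8667 tool_pos[ 0.5051 -0.2277  0.2676] tool_rot[-179.6407    2.6166   -2.7825] qpos[ 37.4719   8.5674 -18.2074  90.3466   3.0876  84.1311 -73.783 ] force[ 0.2797 -0.1305  0.4382] grip_width0.0433
```

View pics/w2.png

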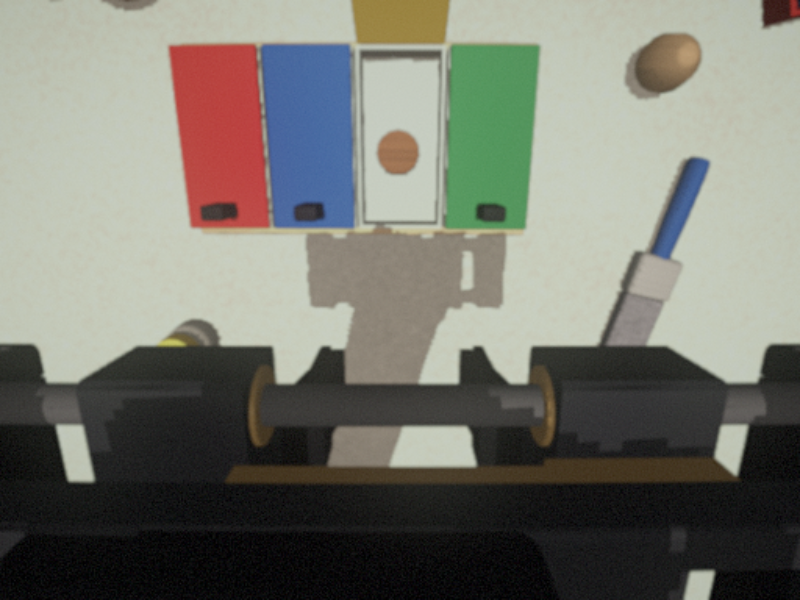

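The lid is open. The blank is at about (398,152), and the box interior spans about (360,50)–(440,222).

Run:
```python
from h import *
c,o=np.load('w2.npy',allow_pickle=True); im=c['image']; s=512/800
m=cv2.inRange(cv2.cvtColor(im,cv2.COLOR_BGR2HSV),(3,70,60),(20,255,255)); k=np.zeros_like(m);k[60:130,235:275]=255;m&=k
b=max(cv2.findContours(m,0,2)[0],key=cv2.contourArea); (x,y),r=cv2.minEnclosingCircle(b); print(x/s,y/s,r/s)
P=onz(c,[[x-r,y],[x+r,y],[x,y-r],[x,y+r],[x,y]],.031,o); print(P.round(4))
Q=onz(c,np.array([[360,50],[442,50],[438,222],[364,222]])*s,.038,o); print(Q.round(4),Q.mean(0))
Rt=R.from_euler('xyz',o['tool_rot'],degrees=True).as_matrix()
print('shift cm to z=.15 above',Rt.T@(np.r_[P[4][:2],.15]-o['tool_pos'])*100)
```

```text
397.58522510528564 151.98863744735718 21.11673355102539
[[ 0.5931 -0.2098  0.031 ]
 [ 0.5914 -0.2446  0.031 ]
 [ 0.6087 -0.228   0.031 ]
 [ 0.5755 -0.2264  0.031 ]
 [ 0.5923 -0.2272  0.031 ]]
[[ 0.6681 -0.2022  0.038 ]
 [ 0.665  -0.265   0.038 ]
 [ 0.5341 -0.2586  0.038 ]
 [ 0.5371 -0.196   0.038 ]] [ 0.6010603  -0.23048304  0.038     ]
shift cm to z=.15 above [ 9.22641715 -0.39707751 11.35464053]
```

Call:
servo_tool --plan '[[0.65,[3.5,-0.1,1.5],[0,2.6,0]],[0.65,[3.5,-0.1,1.5],[0,0,0]],[0.65,[2.3,-0.1,1.0],[0,0,-3]],[0.65,[0,0,0],[0,0,-7]],[0.65,[0,0,0],[0,0,-7]],[0.65,[0,0,0],[0,0,-7]],[0.65,[0,0,0],[0,0,-7]],[0.65,[0,0,0],[0,0,-7]],[0.65,[0,0,0],[0,0,-7]],[0.65,[0,0,0],[0,0,-7]],[0.65,[0,0,0],[0,0,-7]],[0.65,[0,0,0],[0,0,-7]],[0.65,[0,0,0],[0,0,-7]],[0.65,[0,0,0],[0,0,-7]],[0.65,[0,0,0],[0,0,-7]],[0.65,[0,0,0],[0,0,-3.5]],[0.65,[0,0,0],[0,0,0]]]'

```text
time_s: 7.33
tool_pos: [0.616, -0.2229, 0.2199]
tool_rot: [179.3, -0.9, 90.0]
force: [0.6, 0.4, 0.7]
grip_width: 0.0565
```

Call:
servo_tool --plan '[[0.65,[-0.3,-1.3,3.0],[0.9,0.7,3]],[0.65,[-0.2,-1.2,3.0],[0,0,0]],[0.65,[0,0,3.0],[0,0,0]],[0.65,[0,0,2.5],[0,0,0]],[0.65,[0,0,0],[0,0,0]]]'

```text
time_s: 7.75
tool_pos: [0.5959, -0.2234, 0.1024]
tool_rot: [179.8, -1.7, 86.4]
force: [-1.6, 0.5, -1.7]
grip_width: 0.0567
```

Call:
servo_tool --plan '[[0.65,[-0.4,-0.4,1.5],[0.2,-1.7,0]],[0.65,[0,0,2.0],[0,0,0]],[0.65,[0,0,0],[0,0,0]]]'

```text
time_s: 8.0
tool_pos: [0.5937, -0.2267, 0.0676]
tool_rot: [179.9, 0.0, 86.1]
force: [-0.5, 0.2, -0.0]
grip_width: 0.0565
```

Call:
servo_tool --plan '[[0.65,[-0.15,-0.2,1.5],[0,0,0]],[0.65,[0,0,1.5],[0,0,0]],[0.65,[0,0,1.4],[0,0,0]],[0.65,[0,0,0.3],[0,0,0]],[0.65,[0,0,0],[0,0,0]]]'

```text
time_s: 8.42
tool_pos: [0.5977, -0.2285, 0.0247]
tool_rot: [179.4, 0.1, 85.9]
force: [-0.7, 0.2, -0.1]
grip_width: 0.0567
```

Call:
servo_tool --plan '[[0.65,[0,-0.5,0.5],[0.4,0,0]],[0.65,[0,0,0],[0,0,0]],[0,[0,0,0],[0,0,0]],[0,[0,0,0],[0,0,0]],[0,[0,0,0],[0,0,0]],[0,[0,0,0],[0,0,0]],[0,[0,0,0],[0,0,0]],[0,[0,0,0],[0,0,0]]]' --force 8

```text
time_s: 9.08
tool_pos: [0.5946, -0.2288, 0.0228]
tool_rot: [179.6, 0.2, 85.9]
force: [-0.4, -0.4, -0.5]
grip_width: 0.0357
```

Call:
servo_tool --plan '[[0,[0,0,-1.0],[0,0,0]],[0,[0,0,-2.0],[0,0,0]],[0,[0,0,-3.5],[0,0,0]],[0,[0,0,-4.1],[0,0,0]],[0,[0,0,-4.1],[0,0,0]],[0,[0,0,-4.1],[0,0,0]],[0,[0,0,-4.1],[0,0,0]],[0,[3.7,-0.6,0],[0,0,0]],[0,[3.7,-0.6,0],[0,0,0]],[0,[3.7,-0.6,0],[0,0,0]],[0,[3.7,-0.6,0],[0,0,0]],[0,[3.7,-0.6,0],[0,0,0]],[0,[3.7,-0.6,0],[0,0,0]],[0,[3.7,-0.6,0],[0,0,0]],[0,[3.7,-0.6,0],[0,0,0]],[0,[3.7,-0.6,0],[0,0,0]],[0,[3.7,-0.6,0],[0,0,0]],[0,[0,0,0],[0,0,0]]]' --force 15

```text
time_s: 10.58
tool_pos: [0.5578, 0.1603, 0.2739]
tool_rot: [178.7, 0.3, 85.5]
force: [-0.1, 1.5, 0.1]
grip_width: 0.035
```

```bash
python3 -c "
from h import *
look('w3')"
```

```text
time_s10.5833 tool_pos[0.5578 0.1603 0.2739] tool_rot[178.7105   0.2648  85.4911] qpos[ 19.8587  11.9713 -45.0508  88.6186   9.3913  81.9581 -30.2376] force[-0.1338  1.5485  0.1392] grip_width0.035
```

View pics/w3.png

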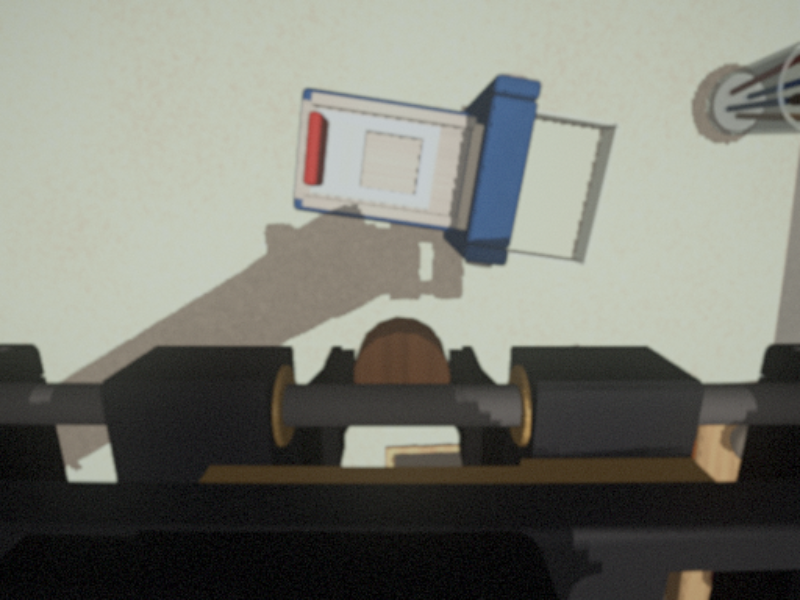

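The blank is held in the jaws at (402,350). The machine is visible, with the pocket opening at about (358–424, 130–196) and the red plate at (315,148).

Run:
```python
from h import *
c,o=np.load('w3.npy',allow_pickle=True); im=c['image']; s=512/800
lab=cv2.cvtColor(im,cv2.COLOR_BGR2LAB)
roi=lab[84:128,216:282]; print(roi[20,4:60:4].tolist())
b=roi[:,:,2]; t,m=cv2.threshold(b,0,255,cv2.THRESH_BINARY+cv2.THRESH_OTSU); print(t)
cs=cv2.findContours(m,1,2)[0]
for k in cs:
    if cv2.contourArea(k)<300: continue
    r=cv2.minAreaRect(k); B=cv2.boxPoints(r)+[216,84]; P=onz(c,B,.068,o); Pd=onz(c,B,.06,o)
    print(cv2.contourArea(k),(B/s).round(0).tolist(),P.round(4).tolist(),P.mean(0).round(4),[np.linalg.norm(P[i]-P[i-1]).round(4) for i in(1,2)],[np.degrees(np.arctan2(*(P[i]-P[i-1])[1::-1])).round(1) for i in(1,2)])
hsv=cv2.cvtColor(im,cv2.COLOR_BGR2HSV); m=cv2.inRange(hsv,(0,120,90),(8,255,255))|cv2.inRange(hsv,(172,120,90),(180,255,255)); m[:, :180]=0;m[:,220:]=0;m[130:]=0
k=max(cv2.findContours(m,0,2)[0],key=cv2.contourArea); r=cv2.minAreaRect(k);B=cv2.boxPoints(r);print('plate',(B/s).round(),onz(c,B,.105,o).round(4).tolist())
cv2.imwrite('pics/crop3.png',cv2.resize(im[50:140,180:300],(800,600),interpolation=2))
```

```text
[[206, 126, 128], [206, 126, 128], [208, 126, 128], [192, 127, 132], [198, 127, 133], [200, 126, 134], [202, 126, 134], [199, 126, 134], [202, 125, 133], [202, 126, 133], [202, 126, 134], [201, 126, 134], [191, 127, 129], [207, 126, 126]]
130.0
1186.5 [[358.0, 185.0], [366.0, 130.0], [422.0, 138.0], [413.0, 193.0]] [[0.5347, 0.232, 0.068], [0.5449, 0.2718, 0.068], [0.5867, 0.2627, 0.068], [0.5776, 0.2224, 0.068]] [0.561  0.2472 0.068 ] [np.float64(0.0411), np.float64(0.0428)] [np.float64(75.6), np.float64(-12.3)]
plate [[304. 182.]
 [310. 112.]
 [323. 113.]
 [317. 184.]] [[0.4997, 0.2365, 0.105], [0.5096, 0.2821, 0.105], [0.5183, 0.2807, 0.105], [0.5087, 0.2351, 0.105]]
```

View pics/crop3.png

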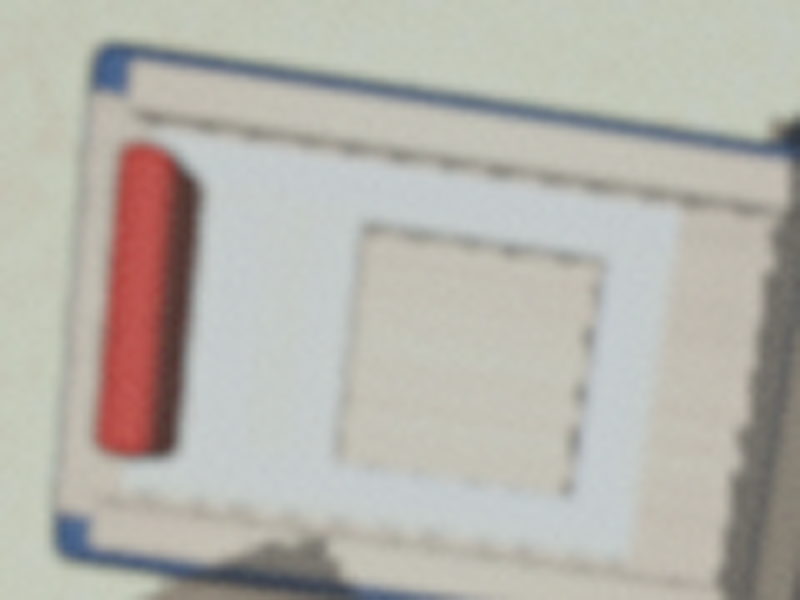

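Call:
servo_tool --plan '[[0,[3.0,-0.1,0],[0,0,0]],[0,[3.0,-0.1,0],[0,0,0]],[0,[2.7,-0.1,0],[0,0,0]],[0,[0,0,0],[0,0,-7]],[0,[0,0,0],[0,0,-7]],[0,[0,0,0],[0,0,-7]],[0,[0,0,0],[0,0,-7]],[0,[0,0,0],[0,0,-7]],[0,[0,0,0],[0,0,-7]],[0,[0,0,0],[0,0,-7]],[0,[0,0,0],[0,0,-7]],[0,[0,0,0],[0,0,-7]],[0,[0,0,0],[0,0,-7]],[0,[0,0,0],[0,0,-7]],[0,[0,0,0],[0,0,-5]],[0,[0,0,0],[0,0,0]]]'

```text
time_s: 11.97
tool_pos: [0.5701, 0.2253, 0.2801]
tool_rot: [-178.9, 2.0, 168.6]
force: [0.2, -0.4, -0.6]
grip_width: 0.0351
```

Run:
```python
from h import *
c,o=np.load('w3.npy',allow_pickle=True); im=c['image']; s=.64
# blank top rim front edge in tool frame, plane tool z=-0.0082
T=c['T_tool_cam']; oo=dict(tool_pos=[0,0,0],tool_rot=[0,0,0])
print(onz(c,np.array([[402,318],[355,365],[448,365]])*s,-.0082,oo).round(4))
```

```text
[[ 0.0244  0.0011 -0.0082]
 [ 0.0067 -0.0159 -0.0082]
 [ 0.0068  0.0178 -0.0082]]
```

Run:
```python
from h import *
c,o=look('w4'); im=c['image']
for tag in('w3','w4'):
    c,_=np.load(tag+'.npy',allow_pickle=True); im=c['image']
    m=cv2.inRange(cv2.cvtColor(im,cv2.COLOR_BGR2HSV),(2,80,40),(18,255,255)); m[:195]=0;m[248:]=0;m[:,:215]=0;m[:,300:]=0
    k=max(cv2.findContours(m,0,1)[0],key=cv2.contourArea)[:,0]
    print(k.min(0),k.max(0))
    # upper outline per column
    pts=np.array([[x,k[k[:,0]==x][:,1].min()] for x in range(k[:,0].min()+1,k[:,0].max())])
    Q=onz(c,pts,-.0082,dict(tool_pos=[0,0,0],tool_rot=[0,0,0]))[:,:2]
    A=np.c_[2*Q,np.ones(len(Q))]; sol=np.linalg.lstsq(A,(Q**2).sum(1),rcond=None)[0]
    print(tag,'centre',sol[:2].round(4),'r',np.sqrt(sol[2]+sol[:2]@sol[:2]).round(4), 'front',Q.max(0).round(4))
c=env.read_camera('scene'); cv2.imwrite('pics/s4.png',cv2.resize(c['image'][60:210,250:450],(800,600),interpolation=2))
a=cv2.imread('pics/w4.png')[200:500,200:600]; cv2.imwrite('pics/w4c.png',np.hstack([cv2.resize(a,(400,300)),cv2.resize(cv2.imread('pics/s4.png'),(400,300))]))
```

```text
time_s11.9667 tool_pos[0.5701 0.2253 0.2801] tool_rot[-178.8825    1.9628  168.6358] qpos[ 21.1059  21.1656 -60.0819  83.068   20.5053  85.7943  39.9919] force[ 0.2467 -0.3622 -0.5931] grip_width0.0351
[226 204] [288 245]
w3 centre [0.0078 0.0007] r 0.0157 front [0.0242 0.0179]
[226 204] [288 245]
w4 centre [0.0069 0.0002] r 0.0159 front [0.0232 0.0174]
```

View pics/w4c.png

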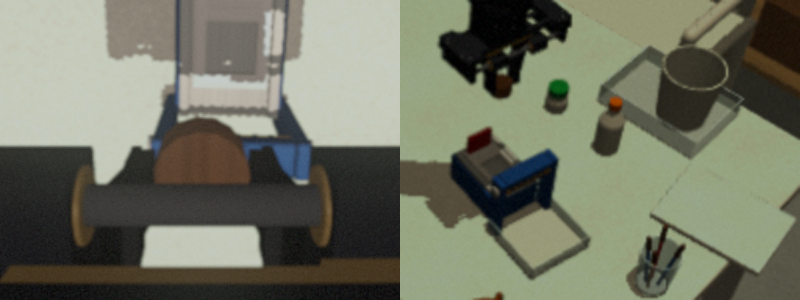

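Call:
servo_tool --plan '[[0,[0.65,1.0,2.0],[-1.1,2.0,1]],[0,[0.65,1.0,3.0],[0,0,0]],[0,[0,0,3.0],[0,0,0]],[0,[0,0,3.0],[0,0,0]],[0,[0,0,3.0],[0,0,0]],[0,[0,0,1.5],[0,0,0]],[0,[0,0,0],[0,0,0]]]'

```text
time_s: 12.65
tool_pos: [0.5659, 0.2451, 0.1221]
tool_rot: [179.9, 0.4, 165.9]
force: [-1.2, 0.1, -0.6]
grip_width: 0.0349
```

Call:
servo_tool --plan '[[0,[0.5,0.1,0.8],[0,0.4,-1.6]],[0,[0,0,1.5],[0,0,0]],[0,[0,0,0.7],[0,0,0]],[0,[0,0,0],[0,0,0]]]'

```text
time_s: 12.98
tool_pos: [0.5625, 0.2472, 0.0921]
tool_rot: [179.9, 0.1, 167.3]
force: [-1.1, 0.2, -0.3]
grip_width: 0.0353
```

Call:
servo_tool --plan '[[0,[0.15,0,0.7],[0,0,0]],[0,[0,0,0.5],[0,0,0]],[0,[0,0,0.3],[0,0,0]],[0,[0,0,0],[0,0,0]]]'

```text
time_s: 13.32
tool_pos: [0.5623, 0.2483, 0.0774]
tool_rot: [179.8, 0.3, 167.3]
force: [-0.4, 0.3, 0.9]
grip_width: 0.0353
```

Call:
servo_tool --plan '[[0,[0,-0.1,0.25],[0,0,0]],[0,[0,0,0.1],[0,0,0]],[0,[0,0,0],[0,0,0]]]'

```text
time_s: 13.57
tool_pos: [0.5626, 0.2476, 0.0742]
tool_rot: [179.7, 0.3, 167.3]
force: [0.0, 0.0, -0.7]
grip_width: 0.0353
```

Call:
servo_tool --plan '[[0.45,[0,0,0],[0,0,0]],[0.6,[0,0,0],[0,0,0]],[0.6,[0,0,0],[0,0,0]],[0.6,[0,0,-1.5],[0,0,0]],[0.6,[0,0,-3],[0,0,0]],[0.6,[0,0,-4],[0,0,0]],[0.6,[0,0,-4],[0,0,0]],[0.6,[0,0,-4],[0,0,0]],[0.6,[-4,0,-2],[0,0,0]],[0.3,[-4,0,-1],[0,0,0]],[0,[-3.5,0,0],[0,0,0]],[0,[-3.5,0,0],[0,0,0]],[0,[0,0,0],[0,0,0]]]'

```text
time_s: 14.65
tool_pos: [0.7066, 0.2163, 0.2922]
tool_rot: [179.4, 0.8, 167.6]
force: [-0.1, -1.8, -2.1]
grip_width: 0.0331
```

```bash
python3 -c "
from h import *
look('w5')"
```

```text
time_s14.65 tool_pos[0.7066 0.2163 0.2922] tool_rot[179.4416   0.834  167.5623] qpos[ 10.6197  36.8175 -53.8137  60.7963  29.2579  93.7116  43.2213] force[-0.1012 -1.7839 -2.1413] grip_width0.0331
```

View pics/w5.png

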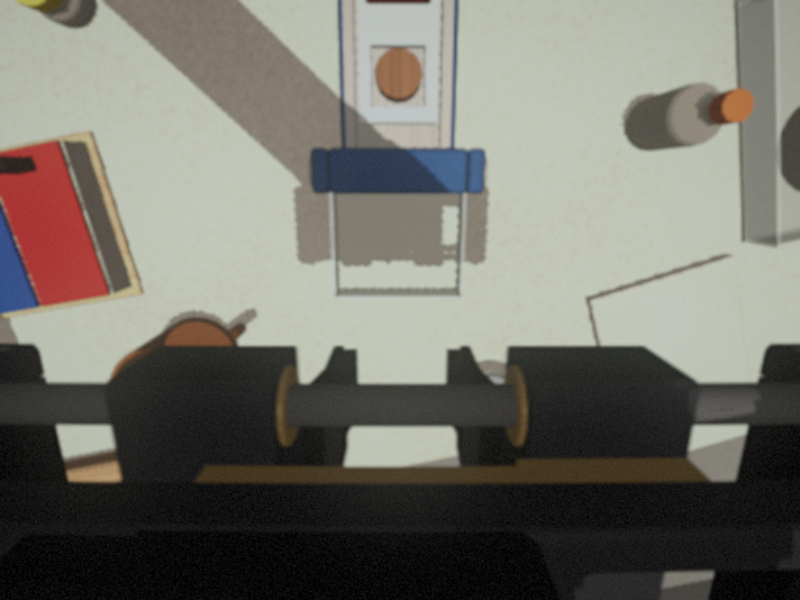

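The blank is seated in the pocket at about (398,74) and has been released. Next I move behind the red plate with the fingers shut.

Call:
servo_tool --plan '[[0,[3.7,0,0.3],[0,0,0]],[0,[3.7,0,0.3],[0,0,0]],[0,[3.7,0,0.3],[0,0,0]],[0,[3.7,0,0.3],[0,0,0]],[0,[3.7,0,0.3],[0,0,0]],[0,[3.7,0,0.3],[0,0,0]],[0,[3.7,0,0.3],[0,0,0]],[0,[0,0,0],[0,0,0]]]'

```text
time_s: 15.37
tool_pos: [0.4323, 0.2809, 0.2655]
tool_rot: [179.6, 0.4, 167.8]
force: [-0.2, 1.3, 0.7]
grip_width: 0.0004
```

Call:
servo_tool --plan '[[0,[-1.5,-0.25,3],[0,0.4,0]],[0,[-1.5,-0.25,3.5],[0,0,0]],[0,[0,0,4],[0,0,0]],[0,[0,0,3.5],[0,0,0]],[0,[0,0,2.5],[0,0,0]],[0,[0,0,1.5],[0,0,0]],[0,[0,0,0],[0,0,0]]]'

```text
time_s: 15.95
tool_pos: [0.4556, 0.2727, 0.0854]
tool_rot: [-179.8, 1.1, 168.5]
force: [0.2, -0.7, 0.7]
grip_width: 0.0006
```

Call:
servo_tool --plan '[[0,[-1.5,-0.2,0.5],[0,1.1,1]],[0,[-1.5,0,0],[0,0,0]],[0,[-1.5,0,0],[0,0,0]],[0,[-1.5,0,0],[0,0,0]],[0,[-1.5,0,0],[0,0,0]],[0,[-1.5,0,0],[0,0,0]]]'

```text
time_s: 16.45
tool_pos: [0.5323, 0.2557, 0.0839]
tool_rot: [-179.4, -0.9, 168.2]
force: [-7.7, 1.1, -2.8]
grip_width: 0.0001
```

Call:
servo_tool --plan '[[0,[-1.5,0,0.2],[0,0,0]],[0,[-1.5,0,0],[0,0,0]],[0,[-1.2,0,0],[0,0,0]],[0,[-0.8,0,0],[0,0,0]]]'

```text
time_s: 16.78
tool_pos: [0.5689, 0.2479, 0.0832]
tool_rot: [-178.9, -2.5, 168.5]
force: [-10.0, 0.5, 0.0]
grip_width: 0.0005
```

Call:
servo_tool --plan '[[0,[-1.0,0,0],[0,-1,0]],[0,[-1.0,0,0],[0,0,0]],[0,[-1.0,0,0],[0,0,0]],[0,[-1.0,0,0],[0,0,0]]]'

```text
time_s: 17.12
tool_pos: [0.5736, 0.2465, 0.0834]
tool_rot: [-177.7, -5.2, 169.3]
force: [-21.5, -1.8, 7.6]
grip_width: 0.0003
```

Call:
servo_tool --plan '[[0,[-1.0,0,0],[0,0,0]],[0,[-1.0,0,0],[0,0,0]],[0,[-0.8,0,0],[0,0,0]]]'

```text
time_s: 17.37
tool_pos: [0.5723, 0.2463, 0.0841]
tool_rot: [-176.6, -8.3, 170.1]
force: [-14.8, -2.3, 3.0]
grip_width: 0.0
```

Run:
```python
from h import *
c=env.read_camera('scene'); a=cv2.resize(c['image'][90:210,255:375],(600,600),interpolation=2); cv2.imwrite('pics/s6.png',a)
m=cv2.inRange(cv2.cvtColor(c['image'],cv2.COLOR_BGR2HSV),(2,90,40),(18,255,255)); m[:150]=0;m[205:]=0;m[:,:290]=0;m[:,350:]=0
ks=[k for k in cv2.findContours(m,0,2)[0] if cv2.contourArea(k)>15]
for k in ks: print(cv2.contourArea(k),k.mean(0))
```

```text
(no output)
```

View pics/s6.png

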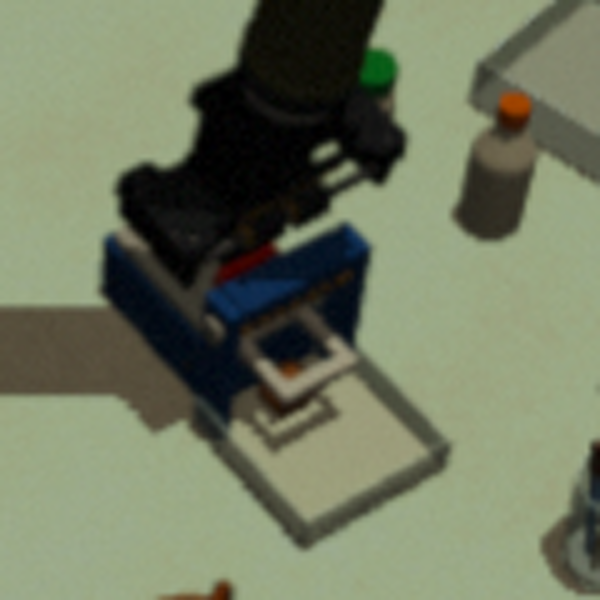

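Call:
servo_tool --plan '[[0,[-1.0,0,0],[-1,-6,0]],[0,[-1.5,0,0],[-1,-5,0]],[0,[-1.5,0,0],[-1,-4,0]],[0,[-1.5,0,0],[0,-3,0]]]'

```text
time_s: 17.75
tool_pos: [0.5758, 0.2459, 0.0806]
tool_rot: [-178.0, 4.7, 171.5]
force: [-32.1, -1.7, 10.1]
grip_width: 0.0005
```

Run:
```python
from h import *
c=env.read_camera('scene'); im=c['image']
cv2.imwrite('pics/s7.png',cv2.resize(im[130:190,280:345],(650,600),interpolation=2))
# predicted pixels of slide-plate front corners / pocket corners for s=85mm
a=np.radians(-12.5);X=np.array([np.cos(a),np.sin(a),0]);Y=np.array([-np.sin(a),np.cos(a),0]);p=np.array([.562,.247,.068])
for s in(.075,.085):
    q=[p+X*(s+u)+Y*v for u,v in((22,-21),(22,21),(-22,-21),(-22,21)) for u,v in[(u/1e3,v/1e3)]]
    print(s,((proj(c,q)-[280,130])*10).round(0).tolist())
print(env.get_obs()['tool_pos'])
```

```text
0.075 [[311.0, 345.0], [410.0, 291.0], [232.0, 260.0], [331.0, 208.0]]
0.085 [[329.0, 364.0], [429.0, 310.0], [250.0, 279.0], [349.0, 227.0]]
[0.57574273 0.24640184 0.08051462]
```

View pics/s7.png

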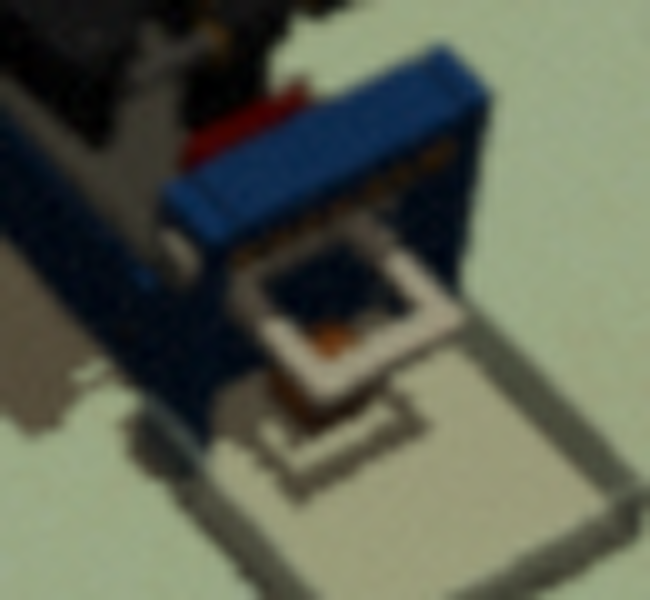

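The force against the plate is well above the 9 N spring, so the slide is on its stop, and the blank is down in the tray. Now I back off.

Call:
servo_tool --plan '[[0,[1.5,0,0],[0,2,0]],[0,[2,0,0],[0,2,0]],[0,[2,0,0],[0,0,0]],[0,[2,0,0],[0,0,0]],[0,[2,0,0],[0,0,0]],[0,[2,0,0],[0,0,0]],[0,[2.5,0,0],[0,0,0]],[0,[2.5,0,0],[0,0,0]],[0,[0,0,-3],[0,0,0]],[0,[0,0,-4],[0,0,0]],[0,[0,0,-4],[0,0,0]],[0,[0,0,-4],[0,0,0]],[0,[0,0,0],[0,0,0]]]'

```text
time_s: 18.88
tool_pos: [0.3934, 0.288, 0.2486]
tool_rot: [-177.8, 1.0, 172.8]
force: [0.5, 0.6, -0.6]
grip_width: 0.0003
```

Run:
```python
from h import *
o=env.get_obs(); print(o['tool_pos'],o['force'],o['time_s'])
c=env.read_camera('scene'); im=c['image']; t=env.read_camera('top')
cv2.imwrite('pics/s8.png',np.hstack([cv2.resize(im[100:200,260:360],(400,400),interpolation=2),cv2.resize(t['image'][150:260,150:370],(400,400),interpolation=2)]))
hsv=cv2.cvtColor(t['image'],cv2.COLOR_BGR2HSV); m=cv2.inRange(hsv,(0,120,60),(8,255,255)); k=np.zeros_like(m);k[210:245,165:215]=255;m&=k
b=cv2.findContours(m,0,2)[0]
if b: print('plate',onz(t,cv2.boxPoints(cv2.minAreaRect(max(b,key=cv2.contourArea))),.105).mean(0))
m=cv2.inRange(hsv,(3,90,40),(18,255,255));k[:]=0;k[160:200,175:222]=255;m&=k
for b in cv2.findContours(m,0,2)[0]: print('blank',cv2.contourArea(b),onz(t,b.mean(0),.027))
```

```text
[0.39344316 0.28804883 0.24855678] [ 0.47564981  0.57446497 -0.64545304] 18.8833
plate [0.50408004 0.25984157 0.105     ]
```

View pics/s8.png

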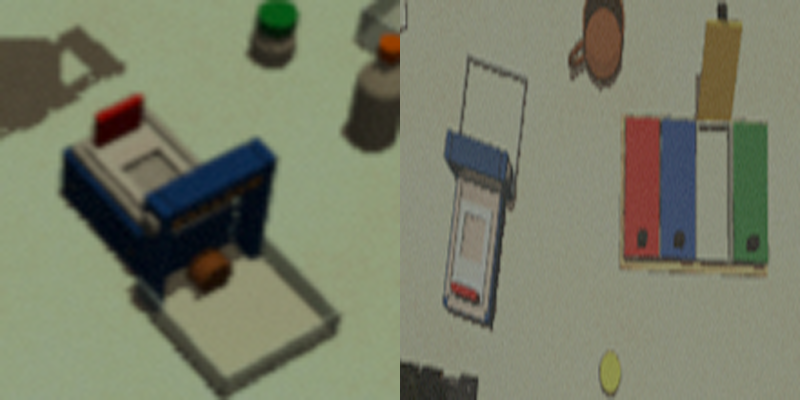

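Call:
servo_tool --plan '[[0,[0,0,0],[0,0,0]],[0,[0,0,0],[0,0,0]],[0,[0,0,0],[0,0,0]],[0,[0,0,0],[0,0,0]],[0,[0,0,0],[0,0,0]],[0,[0,0,0],[0,0,0]]]'

```text
time_s: 19.48
tool_pos: [0.3897, 0.2839, 0.24]
tool_rot: [-177.3, 0.3, 172.8]
force: [0.3, 0.2, -0.3]
grip_width: 0.0006
```

Run:
```python
from h import *
c=env.read_camera('scene'); im=c['image']
m=cv2.inRange(cv2.cvtColor(im,cv2.COLOR_BGR2HSV),(2,90,30),(18,255,255));k=np.zeros_like(m);k[155:180,300:330]=255;m&=k
b=max(cv2.findContours(m,0,2)[0],key=cv2.contourArea); x,y,w,h=cv2.boundingRect(b); ctr=[x+w/2-.5,y+h/2-.5]; print(x,y,w,h)
a=np.radians(-12.5);X=np.array([np.cos(a),np.sin(a)]);Y=np.array([-np.sin(a),np.cos(a)]);p=np.array([.562,.247])
def mc(P): return np.c_[(P[:,:2]-p)@X,(P[:,:2]-p)@Y].round(4)
print('tray far corners',mc(onz(c,[[316.2,197],[344.2,180]],.035)))
for z in(.016,.025,.035): print('blank z',z,mc(onz(c,[ctr],z)))
for n in range(2):
  q=env.read_camera('scene')['image'].astype(int); print('diff',np.abs(q-im)[155:180,300:330].mean())
cv2.imwrite('pics/s9.png',cv2.resize(im[145:185,292:340],(720,600),interpolation=2))
```

```text
307 162 11 11
tray far corners [[ 0.1952 -0.0709]
 [ 0.192   0.0499]]
blank z 0.016 [[0.0768 0.0041]]
blank z 0.025 [[ 0.0821 -0.0009]]
blank z 0.035 [[ 0.0879 -0.0065]]
diff 1.6364444444444444
diff 1.6568888888888889
```

```bash
python3 -c "
from h import *
print(env.get_obs()['force'],env.get_obs()['time_s']); print(env.sign_off())"
```

```text
[ 0.53888632  0.1697405  -0.34318828] 19.6333
the job is handed in; nothing more can be done
None
```

I carried out every step of the job and handed it in at about 19.6 s of the 72 s allowed. No verdict was reported, so the results below rest on my own camera and force checks.

- **Lid and blank:** I swung the yellow lid open to about 120° by its tab. I then gripped the blank in the box, seated it in the slide's pocket and released it; the wrist picture showed it lying inside the pocket.
- **Push:** I pushed the red plate until the resisting force passed 20 N, and finally 32 N. The spring gives only about 9 N, so the slide was on its stop. The camera put the travel at about 82 mm, a rough reading close to the 81 mm limit; the full stop is 85 mm.
- **Slide return:** After I backed off, the plate was at (0.504, 0.260), the same as at the start, so the slide is fully out.
- **Blank in the tray:** It lies in the machine-side end of the catch tray and did not move between pictures. I put it about 12–20 mm inside the allowed x range. It may be tilted, standing on edge or leaning against the wall. The top camera could not see it behind the bridge, so this position comes from one camera view only.
- **Everything else:** The red, blue and green lids looked shut. The bystanders in the last views (mug, both pots and glue) looked undisturbed by eye. The brush and egg were not in those views. The arm was clear of everything at hand-in.
- **Lapses:** The tool tilted by up to 8° while pushing against the stop, and I corrected it. I asked for one picture past the 12-picture limit, and the viewer refused it.

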